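# Draw a deep tray out of the bench rack with the pull hook

## Task

The blue tray stands too deep in its bay of the clear bench rack to be reached. Free the orange-handled pull hook from its dock (slide it backwards, towards its handle, until the studs stand in the wide ends of its keyholes, then lift it off), hook it over the front wall of the blue tray and draw the tray straight forward until its front stands about 4 cm out of the rack, with its pot and vial still upright. Then unhook and stand the pull hook upright on the rack's top; do not touch the trays with the gripper, leave the grey tray where it is and do not knock the things standing round about.

Things in the scene. Friction and masses are not known exactly. Their poses are not given: they have to be found in the camera images.
- rack: Clear acrylic bench rack, fixed, 200 deep (x) x 260 wide (y) x 161 high (z) mm; origin at the centre of its underside; open front faces its own -x (front edge at x = -100 mm). Top of the white floor board at z = 50 mm. Three walls 8 mm thick (y = -126, 0, 126) make two bays, each 118 mm wide, centred on y = -63 and +63 mm; the back is closed.
- rack_top (a point): Centre of the upper face of the rack's clear roof (200 x 260 mm, flat, empty, 161 mm above the bench), where the hook shall stand at the end; axes as the rack. The roof is 8 mm thick, its underside 153 mm above the bench, 61 mm above the trays' front walls.
- blue_tray_lip (a point): Blue open tray, 120 long x 90 wide x 42 high mm, in either bay, its front 45 to 75 mm behind the rack's front edge. Point: middle of the front wall's top edge, on the outer face; x points into the tray, z up. Front wall 5 mm thick; behind it an empty pocket for the hook, 30 mm long, 82 wide, 38 deep, ending at a 3 mm partition of 36 mm height. Weighs 0.15 to 0.3 kg loaded.
- grey_tray_lip (a point): The same point of the like grey tray, which holds a yellow carton and stands in the other bay; to be left alone.
- hook_dock: Fixed grey dock of the hook: base plate 90 x 66 x 6 mm, on it a block 64 (x) x 30 (y) mm with its top at z = 40 mm. Origin at the centre of its underside; x is the direction in which the docked hook points. Two steel mushroom studs on the block at x = -22.5 and +22.5 mm: 5 mm shanks, 15 mm heads from 48.5 to 52.5 mm above the bench.
- hook_grip (a point): Centre of the upright orange handle of the loose pull hook; handle 38 (x) x 18 (y) x 52 (z) mm, taken from above across the 18 mm. x points along the shaft to the hook, z up. 140 mm above the hook's feet. Below the handle a 16 x 14 mm stem goes down to a foot 18 (x) x 50 (y) x 24 mm. The whole weighs about 0.18 kg. At the start the feet hang 16 mm above the bench.
- hook_tip (a point): Middle of the lower edge of the hook's cross plate, 135 mm ahead of (x) and 140 mm below hook_grip; same axes. The plate is 6 mm thick (x), 50 mm wide (y) and reaches 24 mm down from the underside of the shaft, level with the foot's bottom, so that the hook stands by itself on a flat surface. The shaft is flat, 36 mm wide, 6 mm thick.
- hook_keyhole (a point): Centre of the wide end (24 x 24 mm) of the rear of two keyholes in the shaft, 55 mm ahead of hook_grip; the other is 45 mm further. From it a slot 10 mm wide runs 26 mm towards the handle. At the start the studs stand in the slots, held by their heads. Draw the hook 19 to 23 mm along its -x until this point is over the dock's x = -22.5 mm stud (within 4 mm); then it lifts straight off.
- white_pot_mid (a point): White screw-lid pot, 44 mm across, 60 mm high, loose in the blue tray; point at its centre.
- red_vial_mid (a point): Vial with a red cap, 22 mm across, 60 mm high, loose in the blue tray; point at its centre.
- petri_dish_mid (a point): Bystander: covered petri dish 90 mm across, 16 mm high, on the bench; point at its centre, half-way up.
- blister_pack_mid (a point): Bystander: clear blister tray with black blocks, 81 x 144 x 38 mm, on the bench; point at its centre, half-way up.
- measuring_glass_mid (a point): Bystander: measuring tumbler, 83 mm across, 164 mm high; point at its centre, half-way up.
- dropper_mid (a point): Bystander: amber dropper bottle, 34 mm across, 102 mm high, standing on the bench in front of the rack, about midway between the two bays; point at its centre, half-way up.

How it is judged:
By the outcome, as a careful person would: the job done as asked, in the order asked, and still so for the second after the job is handed in, with the robot touching nothing.
It also fails if it takes over 54 s, if anything falls off the work surface, if the arm or the gripper's body presses on something with over 40 N, if the wrist force passes 120 N, or if a joint passes its speed limit or range.

## Robot

A 6-joint arm with a two-finger parallel gripper is mounted at the origin on a cart in front of the work surface, level with it; the furniture and walls round the work are solid. World frame = base frame: x ahead of the robot, y to its left, z up, the work surface at z = 0. Lengths are in mm, angles in rad, forces in N, time in s.
With the tool pointing down it reaches from about 400 to 925 mm from the base axis. Payload 12.5 kg.
Tool frame: the origin (TCP) lies on the front face of the gripper's body, between the roots of the fingers; the fingertips stand 78 mm ahead of it and the grasp point (between the pads) lies 59 mm ahead of it (env.nose_length is the distance from the TCP to the fingertips, in mm); z points along the fingers, y is the line along which they close (so a half turn about z gives the same grasp; the last joint's range is limited). The gripper opens to 95 mm and grips with 3 to 60 N. Pads are 20 mm wide; open, the fingers measure 119 mm over their backs; the gripper's body (75 mm by 180 mm) begins 59 mm behind the grasp point.
Start: joints at [1.052, 0.491, 1.559, -0, 1.092, -0.106], TCP at [250.717, 572.52, 292.261] pointing down, gripper open.
Joint ranges: [-3.1, 3.1], [-0.84, 2.19], [0.05, 2.79], [-1.13, 4.28], [0.06, 2.93], [-2.69, 2.69]. Speed limits (rad/s): [2.22, 2.22, 2.79, 3.14, 3.14, 3.14].

## Interface

Orientations are given as [roll, pitch, yaw] about the fixed x, y, z axes, in that order (R = Rz(yaw) Ry(pitch) Rx(roll)).
In Python, from cell import env gives the robot as it stands.
- The arm moves only by the tool jog_arm, never from a script. Its argument "motion" is a list of rows, each a list of 7 numbers: the turn, a rotation vector about the tool's x, y, z in degrees, then the shift along the tool's x, y, z in mm, then the finger opening in mm, from 0 to 95.1. In form: [[wx, wy, wz, x, y, z, hand], ...]. A call has 1 to 10 rows; each row shifts and turns the commanded pose from where the row before left it, along the tool's axes as they then stand; what a row does not reach is not made up. A row lasts 1/8 s, in which the tool goes at most 62.5 mm and 10.7 degrees, less where a joint would pass 70% of its speed; a pose out of reach is approached as far as the arm can. A call is refused whole if a number of a shift passes 62.5 or a number of a turn 10.7, either way. A call with a gripper value outside its range is refused whole. The fingers move at their own pace and stop on an object; the grip force is fixed at half the most. Time passes only in rows, so rows that do not move let the fingers close. It gives the time, the measured TCP pose, the force, the opening and the grip force at its end, in the units of the state.
- env.state(): the state, without advancing time (a new reading comes with each control period).
- env.read_camera(name): name is "side" or "top"; returns a dict with "color" (420x560x3 uint8, red, green, blue), "z_map" (420x560 float32, mm along the optical axis (not along the pixel's ray), 0 where there is no reading), "camera_matrix" (3x3 intrinsics, pixels), "world_to_cam" (4x4, takes a point from world to camera coordinates). Camera axes: x right, y up, looking along -z (the intrinsics and any distortion apply to the point x, -y, -z); pixel columns grow to the right and rows downward; lengths in mm; the calibration is good to about 2 mm. A picture is of the moment at which its call begins.
- env.job_done(): hands the job in; it is judged then, once.
Trained networks look in the newest picture that a camera, given by its name, has taken for a name from the list of things; names that differ only in an ending like _2 or _b are one class to them, and where a whole thing is asked for, a point or a joint stands for the part that bears it (a point fixed in the world has none). Each returns a list of dicts, best first, with "score" (0 to 1); they miss things now and then, are a little off and sometimes report something else, mostly with a low value. They report only what shows in the picture. A call takes as long as a camera call.
- env.recognise(camera, thing): "location" ([column, row] in pixels, amid what is visible of it).
The state is a dict: "t": time; "joints": joint angles; "qvel": joint speeds; "tau": joint torques, N m; "eef_pos": TCP position; "tcp_rot": TCP orientation; "ft_force": force on the tool from outside, world axes, zero at the start; "moment": the same for the moment, N m; "opening": opening from 0.0 (shut) to 1.0 (fully open); "grip_force": force on a finger pad.
Only numpy, scipy, OpenCV 4.12 (cv2) and the standard library are available. Lean on these libraries where they do the work, as an engineer would, in place of code of your own. Each camera call takes 0.05 s, during which the arm holds its last target. There are 200 camera calls.

## Working session

There is one attempt and no reset: what is moved stays moved. The work goes in short steps, Python scripts to look and compute and a tool call to move; the robot and the scene stay as the last step left them, time stands still between calls to the robot, and variables do not carry over. Pictures are saved under pics/ and viewed, at most 10 in all, crops included, and the job is handed in when it is done.

Besides the shell and the picture viewer there is one more tool, called after "Emit:" as a command line: name --pt "numbers of a row" for each row, then --argument value for the rest. jog_arm: Moves the arm, as the interface text tells. Its arguments: {"type":"object","properties":{"motion":{"type":"array"}},"required":["motion"]}

```bash
ls; mkdir -p pics; cat > h.py <<'E'
from cell import env
import numpy as np, cv2
def shot(n,save=None):
    c=env.read_camera(n)
    if save: cv2.imwrite('pics/'+save,c['color'][:,:,::-1])
    return c
def at(c,u,v,d=None,z=None):
    K=c['camera_matrix'];T=np.linalg.inv(c['world_to_cam'])
    r=np.array([(u-K[0,2])/K[0,0],-(v-K[1,2])/K[1,1],-1.])
    R=T[:3,:3]@r
    if z is not None: d=(z-T[2,3])/R[2]
    if d is None:
        d=c['z_map'][int(round(v)),int(round(u))]
    return T[:3,3]+R*d
def proj(c,p):
    q=c['world_to_cam']@np.r_[p,1];K=c['camera_matrix']
    return np.array([K[0,0]*q[0]/-q[2]+K[0,2],K[1,1]*q[1]/q[2]+K[1,2]])
E
python3 - <<'E'
from h import *
np.set_printoptions(precision=1,suppress=True)
for n in ['side','top']:
    c=shot(n,n+'0.png'); T=np.linalg.inv(c['world_to_cam']); print(n,T,c['camera_matrix'].tolist(), [k for k in c])
    for t in ['rack','rack_top','blue_tray_lip','grey_tray_lip','hook_dock','hook_grip','hook_tip','hook_keyhole','white_pot_mid','red_vial_mid','petri_dish_mid','blister_pack_mid','measuring_glass_mid','dropper_mid']:
        r=env.recognise(n,t)
        for k in r[:2]:
            u,v=k['location']; print(t,round(k['score'],2),np.array([u,v]),at(c,u,v))
print(env.state())
E
```

```text
pics
side [[  0.7   0.5  -0.5  47.2]
 [ -0.7   0.5  -0.5   2.1]
 [  0.    0.7   0.7 724.4]
 [  0.    0.    0.    1. ]] [[435.52986018141104, 0.0, 278.7262442797132], [0.0, 435.52986018141104, 213.55278094680472], [0.0, 0.0, 1.0]] ['color', 'z_map', 'camera_matrix', 'world_to_cam']
rack 0.96 [307.6 188.6] [560.8 374.9 161.1]
rack_top 0.72 [310.3 192.6] [554.9 363.5 161.6]
rack_top 0.72 [203.  264.4] [358.2 469.2  33. ]
blue_tray_lip 0.83 [327.  228.3] [578.  329.6  67.7]
grey_tray_lip 0.55 [275.6 205.2] [549.  446.7  77.5]
hook_dock 0.58 [246.3 318.5] [336.2 326.   16. ]
hook_grip 0.93 [223.6 295.2] [330.5 378.   45.8]
hook_tip 0.93 [223.4 292.4] [335.2 383.7  44.1]
hook_keyhole 0.97 [222.5 292.6] [332.  382.3  48.3]
white_pot_mid 0.64 [275.3 205.8] [549.5 448.1  74.4]
petri_dish_mid 0.66 [340.  309.9] [468.3 208.7  16.6]
blister_pack_mid 0.73 [308.8 189.2] [561.8 372.7 160.3]
blister_pack_mid 0.72 [201.9 261.2] [359.6 473.2  38.5]
measuring_glass_mid 0.92 [201.6 181.1] [453.4 566.2 135.3]
dropper_mid 0.82 [277.  280.7] [414.4 320.9  59.1]
top [[  -0.     1.    -0.1  449.7]
 [  -1.   
[... 535 characters left out ...]
46.8]
hook_keyhole 0.48 [360.9 223.5] [481.2 210.2  14.6]
petri_dish_mid 0.96 [360.3 222.1] [484.3 211.6  15.8]
blister_pack_mid 0.92 [244.1 273.3] [378.  471.4  39.7]
measuring_glass_mid 0.61 [178.2 229.7] [476.3 619.5  14. ]
measuring_glass_mid 0.52 [307.6 282.4] [355.4 334.1  38.8]
dropper_mid 0.53 [308.6 249.4] [428.  333.7 102.1]
{'t': 1.5, 'joints': array([ 1.1,  0.5,  1.6, -0. ,  1.1, -0.1]), 'qvel': array([ 0., -0., -0.,  0., -0., -0.]), 'tau': array([  0. , -61.2, -25.8,   0.1,   0. ,  -0. ]), 'eef_pos': array([250.7, 572.5, 292.2]), 'tcp_rot': array([3.1, 0. , 2.7]), 'ft_force': array([0.9, 0.4, 0.6]), 'moment': array([0., 0., 0.]), 'grip_force': 0.0, 'opening': 0.9968777147318676}
```

```bash
python3 - <<'E'
import cv2,numpy as np
for n,(x0,x1,y0,y1) in {'side':(120,440,130,370),'top':(150,430,90,300)}.items():
    a=cv2.imread(f'pics/{n}0.png'); s=800/(x1-x0); cv2.imwrite(f'pics/{n}0c.png',cv2.resize(a[y0:y1,x0:x1],(800,int((y1-y0)*s)),interpolation=cv2.INTER_CUBIC))
E
```

```text
(no output)
```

View pics/side0c.png

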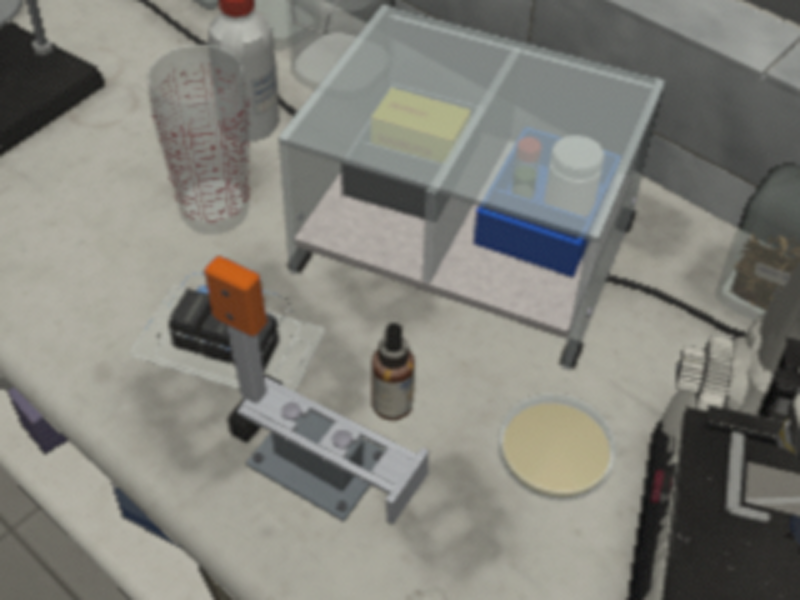

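View pics/top0c.png

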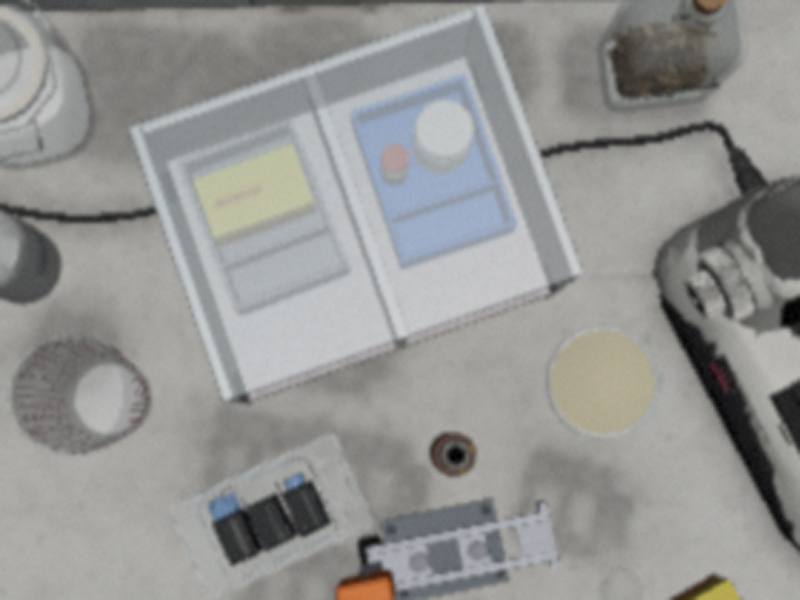

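```bash
cat > m.py <<'E'
from h import *
np.set_printoptions(precision=1,suppress=True)
def cloud(c):
    v,u=np.mgrid[0:420,0:560]; K=c['camera_matrix'];T=np.linalg.inv(c['world_to_cam']);d=c['z_map'].astype(float)
    P=np.stack([(u-K[0,2])/K[0,0]*d,-(v-K[1,2])/K[1,1]*d,-d],-1)@T[:3,:3].T+T[:3,3]; P[d==0]=np.nan
    return P
def rect(p):
    r=cv2.minAreaRect(p[:,:2].astype(np.float32)); return r, cv2.boxPoints(r)
def big(m):
    n,l,s,_=cv2.connectedComponentsWithStats(m.astype(np.uint8)); return l==1+np.argmax(s[1:,4])
E
python3 - <<'E'
from m import *
S={n:shot(n) for n in('side','top')}
t=S['top'];P=cloud(t);s=S['side'];Q=cloud(s)
for X in(P,Q):
    m=big((np.abs(X[:,:,2]-161)<4)&(X[:,:,0]>350)); print('roof',m.sum(),rect(X[m]))
hsv=cv2.cvtColor(t['color'],cv2.COLOR_RGB2HSV); hs=cv2.cvtColor(s['color'],cv2.COLOR_RGB2HSV)
m=(hsv[...,0]>100)&(hsv[...,0]<125)&(hsv[...,1]>70); m=big(m)
ys,xs=np.nonzero(m); pts=np.array([at(t,u,v,z=92) for u,v in zip(xs,ys)]); print('blue@92',m.sum(),rect(pts))
for n,c,h,X in(('top',t,hsv,P),('side',s,hs,Q)):
    m=big((h[...,0]<14)&(h[...,1]>190)&(h[...,2]>120)&(np.indices(h.shape[:2])[0]>230)); ys,xs=np.nonzero(m); print(n,'orange',m.sum(),xs.min(),xs.max(),ys.min(),ys.max())
    p=X[m]; print(np.nanmin(p,0),np.nanmax(p,0))
    q=p[np.abs(p[:,2]-182)<3]; 
    if len(q)>5: print('handle top',len(q),q.mean(0),rect(q))
# shaft
for n,X in(('top',P),('side',Q)):
    m=(np.abs(X[...,2]-46)<3)&(X[...,0]>300)&(X[...,0]<400)&(X[...,1]>250)&(X[...,1]<430); m=big(m); print(n,'shaft',m.sum(),X[m].mean(0),rect(X[m]))
# dropper top
m=(P[...,2]>85)&(P[...,2]<110)&(np.hypot(P[...,0]-428,P[...,1]-334)<25); print('dropper',m.sum(),P[m].mean(0))
E
```

```text
roof 13257 (((605.6566772460938, 400.3873596191406), (200.4762725830078, 260.1511535644531), 18.363296508789062), array([[469.5, 492.3],
       [551.5, 245.4],
       [741.8, 308.5],
       [659.8, 555.4]], dtype=float32))
roof 8410 (((602.02783203125, 401.1373291015625), (203.4388885498047, 260.40386962890625), 18.305667877197266), array([[464.6, 492.8],
       [546.4, 245.6],
       [739.5, 309.5],
       [657.7, 556.7]], dtype=float32))
blue@92 483 (((492.2119140625, -168.50604248046875), (86.61534881591797, 69.9296646118164), 14.297974586486816), array([[ 441.6, -145.3],
       [ 458.9, -213.1],
       [ 542.8, -191.7],
       [ 525.5, -123.9]], dtype=float32))
top orange 1 285 285 292 292
[351.4 384.3 180.6] [351.4 384.3 180.6]
side orange 157 203 222 234 246
[328.2 380.6 176.2] [346.5 414.2 183.8]
handle top 133 [336.9 397.4 181.2] (((337.37664794921875, 397.6219482421875), (14.536945343017578, 33.418556213378906), 8.06864070892334), array([[327.8, 413.1],
       [332.5, 380.1],
       [346.9, 382.1],
       [342.2, 415.2]], dtype=float32))
top shaft 345 [351.7 353.3  46.3] (((351.54315185546875, 344.0724792480469), (36.20216751098633, 105.1147232055664), 10.334104537963867), array([[324.3, 392.5],
       [343.2, 289.1],
       [378.8, 295.6],
       [359.9, 399. ]], dtype=float32))
side shaft 513 [344.2 355.2  46.7] (((348.9752197265625, 340.385986328125), (37.060081481933594, 124.66883087158203), 10.541525840759277), array([[319.4, 398.3],
       [342.2, 275.7],
       [378.6, 282.5],
       [355.8, 405.1]], dtype=float32))
dropper 32 [429.7 331.6  98.1]
```

```bash
python3 - <<'E'
from m import *
t=shot('top');s=shot('side')
a=np.radians(18.33);u=np.array([np.cos(a),np.sin(a)]);w=np.array([-u[1],u[0]]);C0=np.array([604,401.])
loc=lambda p,C:np.array([(p[:2]-C)@u,(p[:2]-C)@w])
for n,c,C in(('top',t,[605.7,400.4]),('side',s,[602,401.1])):
    h=cv2.cvtColor(c['color'],cv2.COLOR_RGB2HSV); m=(h[...,0]>103)&(h[...,0]<125)&(h[...,1]>(60 if n=='top' else 120))
    ii=np.indices(m.shape); m&=(ii[0]<230)&(ii[0]>90)&(ii[1]<400)&(ii[1]>250); m=big(m)
    ys,xs=np.nonzero(m); q=np.array([loc(at(c,x,y,z=92),C) for x,y in zip(xs,ys)])
    print(n,m.sum(),q.min(0),q.max(0),np.percentile(q,[1,99],axis=0))
    g=cv2.cvtColor(m.astype(np.uint8)*255,cv2.COLOR_GRAY2BGR)
    o=c['color'][:,:,::-1].copy()
    for rx,ry in [(-100,-130),(-100,130),(100,-130),(100,130)]:
        p=C+rx*u+ry*w; cv2.circle(o,tuple(int(k) for k in proj(c,np.r_[p,161])),2,(0,255,0),-1)
    o[m]=(0,0,255)
    cv2.imwrite(f'pics/{n}m.png',np.hstack([cv2.resize(o[100:240,150:400],(500,280))]))
print('dropper',loc(np.array([429.7,331.6]),np.array([605.7,400.4])))
a=cv2.imread('pics/topm.png');b=cv2.imread('pics/sidem.png');cv2.imwrite('pics/m.png',np.vstack([a,b]))
E
```

```text
top 1 [-149.7 -193.8] [-149.7 -193.8] [[-149.7 -193.8]
 [-149.7 -193.8]]
side 455 [ -77.  -113.5] [-37.5 -21.5] [[ -76.  -111. ]
 [ -38.3  -24.9]]
dropper [-188.7  -10. ]
```

View pics/m.png

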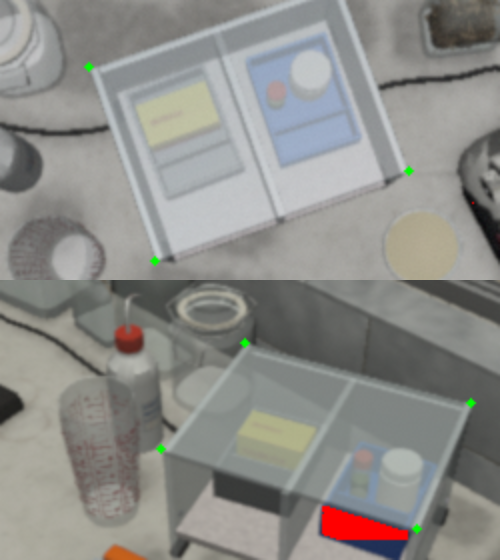

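```bash
cat > g.py <<'E'
from m import *
from scipy.spatial.transform import Rotation as R
YAW=np.radians(18.33);U=np.array([np.cos(YAW),np.sin(YAW)]);W=np.array([-U[1],U[0]]);C0=np.array([604,401.])
def world(x,y): return C0+x*U+y*W
def delta(p,hookyaw_deg,zg):
    "tool-frame shift (before turning) & turn about tool z so the grasp point gets to p,zg, hook x at hookyaw; tool y = hookyaw+90"
    s=env.state(); r=R.from_euler('xyz',s['tcp_rot']); M=r.as_matrix()
    d=np.r_[p,zg+59]-s['eef_pos']; ya=np.degrees(np.arctan2(M[1,1],M[0,1])); tilt=np.degrees(np.arccos(-M[2,2]))
    tz=-((hookyaw_deg+90-ya+180)%360-180)
    a=np.radians(hookyaw_deg+90); y=np.array([np.cos(a),np.sin(a),0]); z=np.array([0,0,-1.]); x=np.cross(y,z)
    print('grasp',s['eef_pos']+59*M[:,2],'tilt %.2f'%tilt,'yaw_y %.2f'%ya,'turn_z %.2f'%tz,'shift now-axes',M.T@d,'shift final-axes',np.array([x,y,z])@d,'F',s['ft_force'],'open',s['opening'],'t',s['t'])
E
python3 - <<'E'
from g import *
t=shot('top');C=np.array([605.7,400.4])
loc=lambda p:np.array([(p[:2]-C)@U,(p[:2]-C)@W])
for px in [(290.5,183),(330.5,168.5)]: print('lip',loc(at(t,*px,z=92)))
for px in [(279.5,272),(266,242)]: print('blister corner',at(t,*px,z=2))
P=cloud(t)
m=(P[...,2]>12)&(P[...,2]<45)&(P[...,1]>405)&(P[...,0]<420)&(P[...,1]<545); print(np.nanmin(P[m],0),np.nanmax(P[m],0)); print(rect(P[m]))
delta(np.array([339,397.5]),-79.6,215)
print(env.state()['joints'])
E
```

```text
lip [-47.5 -19.1]
lip [ -46.8 -108.3]
blister corner [376.6 394.8   2. ]
blister corner [444.5 423.8   2. ]
[339.9 421.7  12.8] [419.6 526.3  44.1]
(((383.6400146484375, 473.9213562011719), (64.81793212890625, 92.6949691772461), 23.305389404296875), array([[335.5, 503.7],
       [372.2, 418.5],
       [431.7, 444.2],
       [395.1, 529.3]], dtype=float32))
grasp [250.7 572.5 233.3] tilt 0.01 yaw_y 66.35 turn_z 55.95 shift now-axes [-151.1 -124.9   18.3] shift final-axes [-188.1   55.2   18.3] F [-0.1  0.6 -0.2] open 0.9999238292470026 t 1.75
[ 1.1  0.5  1.6  0.   1.1 -0.1]
```

Emit:
jog_arm --pt "0 0 0 -37.8 -31.2 0 60" --pt "0 0 0 -37.8 -31.2 0 60" --pt "0 0 0 -37.8 -31.2 0 60" --pt "0 0 0 -37.8 -31.2 0 60" --pt "0 0 9.3 0 0 0 60" --pt "0 0 9.3 0 0 0 60" --pt "0 0 9.3 0 0 0 60" --pt "0 0 9.3 0 0 0 60" --pt "0 0 9.3 0 0 0 60" --pt "0 0 9.4 0 0 0 60"

```text
t: 3.0
eef_pos: [339.2, 397.6, 292.3]
tcp_rot: [3.141, -0.0, 1.748]
ft_force: [0.3, -0.4, 0.3]
opening: 0.627
grip_force: 0.0
```

```bash
python3 - <<'E'
from g import *
s=shot('side','s1.png')
delta(np.array([339,397.5]),-79.6,156)
a=cv2.imread('pics/s1.png');cv2.imwrite('pics/s1c.png',cv2.resize(a[120:370,120:420],(780,650)[0:1]+(600,),interpolation=cv2.INTER_CUBIC))
E
```

```text
grasp [339.2 397.6 233.3] tilt 0.02 yaw_y 9.69 turn_z -0.71 shift now-axes [-0.  -0.2 77.3] shift final-axes [-0.  -0.2 77.3] F [0.  0.1 0.1] open 0.6297631259339166 t 3.05
```

View pics/s1c.png

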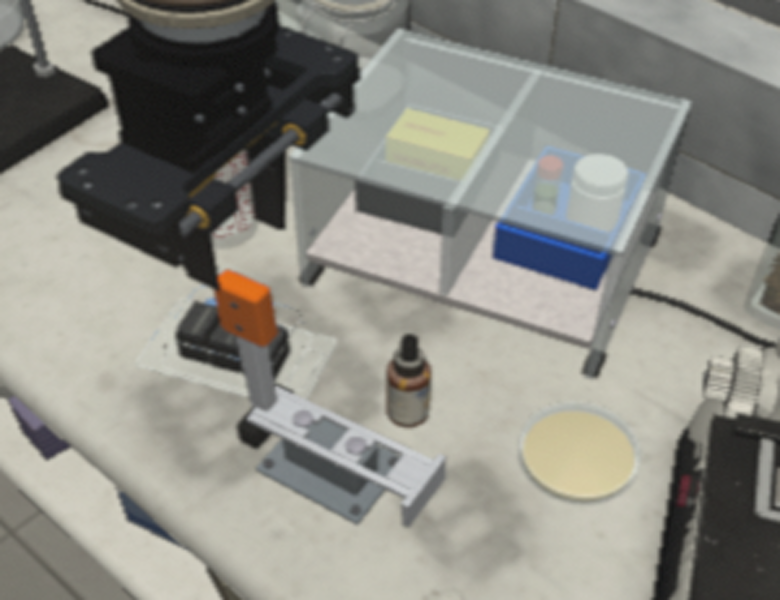

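Emit:
jog_arm --pt "0 0 -0.7 0 0 30 60" --pt "0 0 0 0 0 30 60" --pt "0 0 0 0 0 17 60" --pt "0 0 0 0 0 0 0" --pt "0 0 0 0 0 0 0" --pt "0 0 0 0 0 0 0" --pt "0 0 0 0 0 0 0" --pt "0 0 0 0 0 0 0"

```text
t: 4.05
eef_pos: [339.2, 397.6, 215.6]
tcp_rot: [3.141, -0.0, 1.765]
ft_force: [0.6, 0.0, 1.1]
opening: 0.187
grip_force: 30.0
```

```bash
python3 - <<'E'
from g import *
s=shot('side','s2.png')
delta(np.array([339,397.5]),-79.6,156)
a=cv2.imread('pics/s2.png');cv2.imwrite('pics/s2c.png',cv2.resize(a[200:350,170:340],(680,600),interpolation=cv2.INTER_CUBIC))
st=env.state();print(st['grip_force'],st['moment'])
E
```

```text
grasp [339.3 397.7 156.5] tilt 0.04 yaw_y 11.16 turn_z 0.76 shift now-axes [-0.1 -0.3  0.5] shift final-axes [-0.1 -0.3  0.5] F [-0.4 -0.6  2.4] open 0.1852126459530558 t 4.1
29.985008239746094 [-0.   0.1 -0. ]
```

View pics/s2c.png

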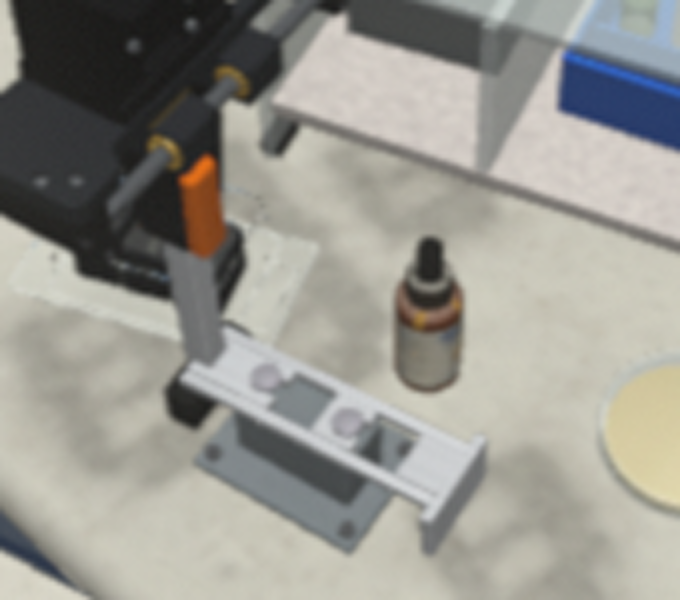

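Emit:
jog_arm --pt "0 0 0 4 0 0 0" --pt "0 0 0 6 0 0 0" --pt "0 0 0 6 0 0 0" --pt "0 0 0 5 0 0 0" --pt "0 0 0 0 0 0 0" --pt "0 0 0 0 0 0 0"

```text
t: 4.85
eef_pos: [335.6, 414.5, 213.9]
tcp_rot: [-3.138, 0.009, 1.767]
ft_force: [12.6, -30.9, -3.7]
opening: 0.189
grip_force: 30.0
```

```bash
python3 - <<'E'
from g import *
s=shot('side','s3.png')
delta(np.array([339,397.5]),-79.6,156)
a=cv2.imread('pics/s3.png');cv2.imwrite('pics/s3c.png',cv2.resize(a[260:340,190:300],(770,560),interpolation=cv2.INTER_CUBIC))
st=env.state();print(st['grip_force'],st['moment'])
E
```

```text
grasp [335.5 414.  155. ] tilt 0.52 yaw_y 11.23 turn_z 0.83 shift now-axes [-17.4   0.1  -0.9] shift final-axes [-17.3   0.3  -1. ] F [ 12.3 -30.5  -3.8] open 0.19207728017356618 t 4.9
29.97902423143387 [-4.7 -2.6  0.2]
```

View pics/s3c.png

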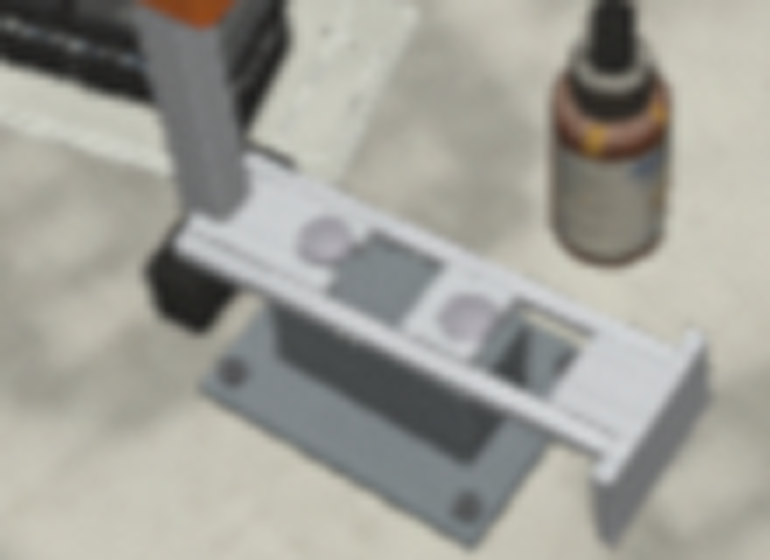

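Emit:
jog_arm --pt "0 0 0 0 0 0 40" --pt "0 0 0 0 0 0 40" --pt "0 0 0 -21 0 10 40" --pt "0 0 0 0 0 0 40" --pt "0 0 0 0 0 0 0" --pt "0 0 0 0 0 0 0" --pt "0 0 0 0 0 0 0" --pt "0 0 0 0 0 0 0"

```text
t: 5.9
eef_pos: [339.1, 397.9, 205.4]
tcp_rot: [3.141, -0.001, 1.765]
ft_force: [-1.1, 0.8, 1.5]
opening: 0.186
grip_force: 30.0
```

```bash
cat > k.py <<'E'
from g import *
def hook():
    s=shot('side');Q=cloud(s)
    # shaft points at 46 top: fit; tip edge = farthest along hook dir
    m=(np.abs(Q[...,2]-46)<4)&(Q[...,0]>300)&(Q[...,0]<400)&(Q[...,1]>250)&(Q[...,1]<445);m=big(m)
    d=np.array([.183,-.983]);pr=Q[m][:,:2]@d;print('shaft front along',np.percentile(pr,[98,99.5]),'z',Q[m][:,2].mean(),rect(Q[m])[0])
if __name__=='__main__':
    hook();delta(np.array([339,397.5]),-79.6,156);st=env.state();print(st['grip_force'],st['moment'])
E
python3 k.py
```

```text
shaft front along [-222.7 -217.2] z 46.95777865923732 ((348.7323303222656, 342.1542053222656), (36.98649215698242, 120.36583709716797), 11.713447570800781)
grasp [339.1 397.9 146.4] tilt 0.04 yaw_y 11.15 turn_z 0.75 shift now-axes [-0.3 -0.2 -9.6] shift final-axes [-0.3 -0.2 -9.6] F [-1.8  1.5  2. ] open 0.1891154619781338 t 5.95
30.000244975090027 [ 0.4  0.3 -0. ]
```

Emit:
jog_arm --pt "0 0 0 0 0 -1 0" --pt "0 0 0 1 0 0 0" --pt "0 0 0 1.5 0 0 0" --pt "0 0 0 1.5 0 0 0" --pt "0 0 0 0 0 0 0"

```text
t: 6.58
eef_pos: [338.0, 401.2, 205.8]
tcp_rot: [-3.14, 0.001, 1.765]
ft_force: [-0.5, -4.6, -11.6]
opening: 0.186
grip_force: 30.0
```

```bash
python3 k.py
```

```text
shaft front along [-214.4 -209.5] z 47.14299758801208 ((348.6133728027344, 339.7276916503906), (37.36875915527344, 132.39418029785156), 11.07103443145752)
grasp [337.9 401.1 146.8] tilt 0.09 yaw_y 11.13 turn_z 0.73 shift now-axes [-3.8  0.3 -9.2] shift final-axes [-3.8  0.3 -9.2] F [  0.7  -4.3 -11. ] open 0.19144213048311318 t 6.625
29.99906301498413 [-0.3  0.2 -0.1]
```

Emit:
jog_arm --pt "0 0 0 2 0 0 0" --pt "0 0 0 2 0 0 0" --pt "0 0 0 2 0 0 0" --pt "0 0 0 0 0 0 0"

```text
t: 7.12
eef_pos: [337.0, 407.4, 206.1]
tcp_rot: [-3.141, -0.0, 1.765]
ft_force: [-0.6, -3.6, -8.0]
opening: 0.186
grip_force: 30.0
```

```bash
cat > v.py <<'E'
from g import *
# hook displacement by edge-template shift between s2.png and now, over the shaft top region
import sys
a=cv2.imread('pics/s2.png');c=shot('side');b=c['color'][:,:,::-1]
T=a[294:322,262:296]  # front plate/tip
r=cv2.matchTemplate(np.ascontiguousarray(b[270:345,230:320]),T,cv2.TM_CCOEFF_NORMED);_,mx,_,l=cv2.minMaxLoc(r)
p0=at(c,279,308,z=46);p1=at(c,l[0]+230+17,l[1]+270+14,z=46);print('tip shift px',l[0]+230-262,l[1]+270-294,mx,'mm',p1-p0)
d=delta(np.array([339,397.5]),-79.6,156);print(env.state()['moment'])
E
python3 v.py
```

```text
tip shift px -5 -2 0.7254107594490051 mm [-3.   9.5  0. ]
grasp [337.  407.4 147.2] tilt 0.03 yaw_y 11.13 turn_z 0.73 shift now-axes [-10.1   0.1  -8.8] shift final-axes [-10.1   0.2  -8.8] F [-0.8 -2.5 -9.8] open 0.19012293049185813 t 7.175
[-0.2  0.4 -0.2]
```

Emit:
jog_arm --pt "0 0 0 3 0 0 0" --pt "0 0 0 3 0 0 0" --pt "0 0 0 3 0 0 0" --pt "0 0 0 2 0 0 0" --pt "0 0 0 0 0 0 0"

```text
t: 7.8
eef_pos: [335.1, 418.4, 206.3]
tcp_rot: [3.141, -0.0, 1.766]
ft_force: [0.1, -0.4, -1.6]
opening: 0.184
grip_force: 30.0
```

```bash
python3 v.py;  python3 - <<'E'
from h import *
s=shot('side','s4.png');a=cv2.imread('pics/s4.png');cv2.imwrite('pics/s4c.png',cv2.resize(a[260:340,190:300],(770,560),interpolation=cv2.INTER_CUBIC))
E
```

```text
tip shift px -11 -5 0.5018314123153687 mm [-5.7 21.9  0. ]
grasp [335.1 418.3 147.3] tilt 0.01 yaw_y 11.16 turn_z 0.76 shift now-axes [-21.1  -0.2  -8.7] shift final-axes [-21.1   0.1  -8.7] F [ 0.4  0.  -2.7] open 0.1870579064283099 t 7.85
[-0.  0.  0.]
```

View pics/s4c.png

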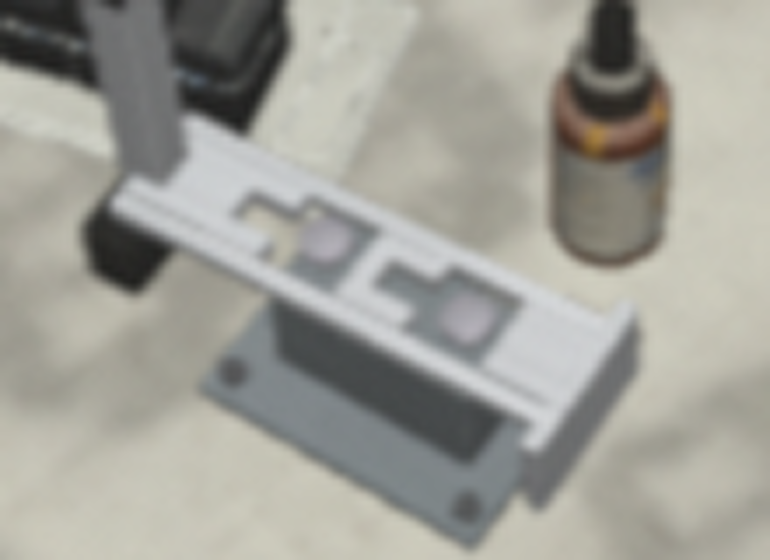

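Emit:
jog_arm --pt "0 0 0 0 0 -6 0" --pt "0 0 0 0 0 -12 0" --pt "0 0 0 0 0 -27 0" --pt "0 0 0 0 0 -40 0" --pt "0 0 0 0 0 -40 0" --pt "0 0 0 0 0 -30 0" --pt "0 0 0 0 0 -10 0" --pt "0 0 0 0 0 0 0"

```text
t: 8.9
eef_pos: [334.9, 418.0, 371.3]
tcp_rot: [3.141, -0.0, 1.765]
ft_force: [-0.1, -0.5, -3.0]
opening: 0.19
grip_force: 30.0
```

```bash
python3 - <<'E'
from g import *
p=world(-255,-65); print('pre',p,np.hypot(*p))
delta(p,18.33,245); st=env.state(); print(st['joints'],st['grip_force'],st['moment'])
E
```

```text
pre [382.4 259.1] 461.8973378590602
grasp [335.  418.  312.3] tilt 0.03 yaw_y 11.15 turn_z -97.18 shift now-axes [-165.1   15.8   67.3] shift final-axes [   4.9 -165.7   67.3] F [-0.1 -0.5 -3. ] open 0.18989351947027264 t 8.9
[0.8 0.3 1.7 0.  1.2 0.6] 29.999434053897858 [-0.   0.1  0. ]
```

Emit:
jog_arm --pt "0 0 -9.7 0 0 0 0" --pt "0 0 -9.7 0 0 0 0" --pt "0 0 -9.7 0 0 0 0" --pt "0 0 -9.7 0 0 0 0" --pt "0 0 -9.7 0 0 0 0" --pt "0 0 -9.7 0 0 0 0" --pt "0 0 -9.7 0 0 0 0" --pt "0 0 -9.7 0 0 0 0" --pt "0 0 -9.8 0 0 0 0" --pt "0 0 -9.8 0 0 0 0"

```text
t: 10.15
eef_pos: [334.9, 417.9, 369.6]
tcp_rot: [-3.14, -0.002, -2.816]
ft_force: [0.1, -0.2, -1.9]
opening: 0.188
grip_force: 30.0
```

Emit:
jog_arm --pt "0 0 0 0 -30 0 0" --pt "0 0 0 0 -45 0 0" --pt "0 0 0 0 -45 0 0" --pt "0 0 0 5 -30 0 0" --pt "0 0 0 0 -15 0 0" --pt "0 0 0 0 0 0 0" --pt "0 0 0 0 0 0 0"

```text
t: 11.02
eef_pos: [382.2, 260.7, 370.9]
tcp_rot: [3.141, -0.0, -2.821]
ft_force: [0.6, -0.7, -1.5]
opening: 0.189
grip_force: 30.0
```

```bash
python3 - <<'E'
from g import *
delta(world(-255,-65),18.33,245); st=env.state(); print(st['joints'],st['grip_force'],st['moment'])
s=shot('side','s5.png');t=shot('top','t5.png')
g=world(-255,-65)
for n,c in(('side',s),('top',t)):
    print(n,[ (k['score'],k['location'],at(c,*k['location'],z=240-130.4)) for k in env.recognise(n,'hook_tip')[:1]])
st=env.state();p=st['eef_pos'][:2];zf=st['eef_pos'][2]-59-130.4
o=[]
for n,c in(('s5',s),('t5',t)):
    a=c['color'][:,:,::-1].copy()
    for k in [(138,-25,24),(138,25,24),(132,-25,30),(132,25,30),(138,-25,0),(138,25,0)]:
        q=p+k[0]*U+k[1]*W; uv=proj(c,np.r_[q,zf+k[2]]); cv2.circle(a,tuple(int(round(x)) for x in uv),1,(0,255,0),-1)
    uv=proj(c,np.r_[p+100*U,zf]).astype(int); x=np.clip(uv[0]-65,0,430);y=np.clip(uv[1]-75,0,270)
    o.append(cv2.resize(a[y:y+150,x:x+130],(390,450),interpolation=cv2.INTER_CUBIC))
cv2.imwrite('pics/c5.png',np.hstack(o))
E
```

```text
grasp [382.2 260.7 311.9] tilt 0.03 yaw_y 108.37 turn_z 0.04 shift now-axes [ 0.3 -1.6 66.9] shift final-axes [ 0.3 -1.5 66.9] F [ 0.6 -0.7 -1.5] open 0.1888809033948187 t 11.025
[ 0.5  0.2  1.8  0.   1.1 -1.4] 29.999510049819946 [0.1 0.1 0. ]
side [(0.68, [301.1, 225.0], array([516.8, 351.1, 109.6]))]
top [(0.65, [337.8, 234.7], array([456.6, 273.9, 109.6]))]
```

View pics/c5.png

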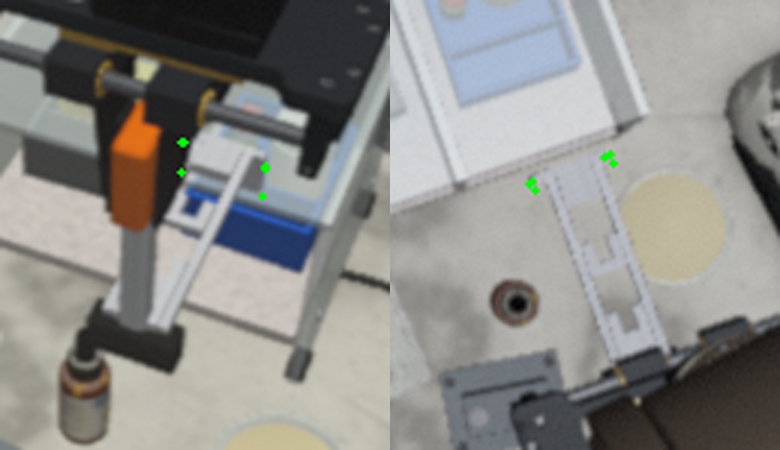

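```bash
cat > f.py <<'E'
from g import *
def fit(n):
    c=shot(n);Q=cloud(c);st=env.state();p=st['eef_pos'];M=R.from_euler('xyz',st['tcp_rot']).as_matrix();hx=-M[:2,0];hx/=np.linalg.norm(hx);hy=np.array([-hx[1],hx[0]])
    l=Q[...,:2]-p[:2];X=l@hx;Y=l@hy;z=Q[...,2]-(p[2]-59-130.4)
    m=(X>20)&(X<150)&(np.abs(Y)<32)&(np.abs(z-30)<12); m=big(m)
    a=np.polyfit(X[m],z[m],1); print(n,m.sum(),'shaft top z rel feet-pred at X=0,135:',np.polyval(a,0),np.polyval(a,135),'X max',np.percentile(X[m],99),'Y ends',[ (np.percentile(Y[m&(abs(X-x)<10)],[5,95])) for x in(40,80,125)])
fit('side');fit('top')
E
python3 f.py
```

```text
side 694 shaft top z rel feet-pred at X=0,135: 29.537244462315126 33.46585102204428 X max 139.3501409199679 Y ends [array([-17. ,  -4.8]), array([-16.5,   9.7]), array([-19.5,  14.7])]
top 961 shaft top z rel feet-pred at X=0,135: 28.43601361341495 33.980641824040525 X max 141.7082977835065 Y ends [array([-16.9,  16.3]), array([-16.9,  16.2]), array([-16.4,  16.2])]
```

Emit:
jog_arm --pt "0 0 0 0 -1.5 20 0" --pt "0 0 0 0 0 30 0" --pt "0 0 0 0 0 20 0" --pt "0 0 0 0 0 6 0" --pt "0 0 0 0 0 0 0" --pt "0 0 0 0 0 0 0"

```text
t: 12.08
eef_pos: [383.0, 258.7, 296.0]
tcp_rot: [3.141, 0.001, -2.821]
ft_force: [0.1, -1.0, -1.6]
opening: 0.185
grip_force: 30.0
```

```bash
python3 f.py; python3 -c "
from g import *
delta(world(-166,-65),18.33,235.4)"
```

```text
side 381 shaft top z rel feet-pred at X=0,135: 29.664566040861843 33.82875424053414 X max 118.42738377760246 Y ends [array([-17.1,  -4. ]), array([-16.2,   6.2]), array([-16.1,   6.6])]
top 800 shaft top z rel feet-pred at X=0,135: 28.46293407910984 34.353735507899806 X max 142.14955820900366 Y ends [array([-17.2,  16.3]), array([-16.8,  16.3]), array([-16.7,  16. ])]
grasp [383.  258.7 236.9] tilt 0.08 yaw_y 108.35 turn_z 0.02 shift now-axes [-88.6   0.6   1.6] shift final-axes [-88.6   0.6   1.5] F [ 0.   0.2 -2.2] open 0.18648514350259165 t 12.175
```

Emit:
jog_arm --pt "0 0 0 -12 0 1 0" --pt "0 0 0 -20 0 0 0" --pt "0 0 0 -20 0 0 0" --pt "0 0 0 -20 0 0 0" --pt "0 0 0 -12 0 0 0" --pt "0 0 0 -4 0 0 0" --pt "0 0 0 0 0 0 0" --pt "0 0 0 0 0 0 0"

```text
t: 13.18
eef_pos: [465.9, 286.1, 294.4]
tcp_rot: [3.142, -0.0, -2.821]
ft_force: [-0.1, 0.4, -2.1]
opening: 0.188
grip_force: 30.0
```

```bash
python3 - <<'E'
from g import *
delta(world(-166,-65),18.33,235.4)
t=shot('top','t6.png');s=shot('side','s6.png')
a=cv2.imread('pics/t6.png')[120:240,250:380];b=cv2.imread('pics/s6.png')[160:280,260:390]
cv2.imwrite('pics/c6.png',np.hstack([cv2.resize(x,(400,369),interpolation=cv2.INTER_CUBIC) for x in(a,b)]))
E
```

```text
grasp [465.9 286.1 235.4] tilt 0.00 yaw_y 108.36 turn_z 0.03 shift now-axes [-1.3  0.6 -0. ] shift final-axes [-1.3  0.6 -0. ] F [-0.1  0.4 -2.1] open 0.18815796999455697 t 13.175
```

View pics/c6.png

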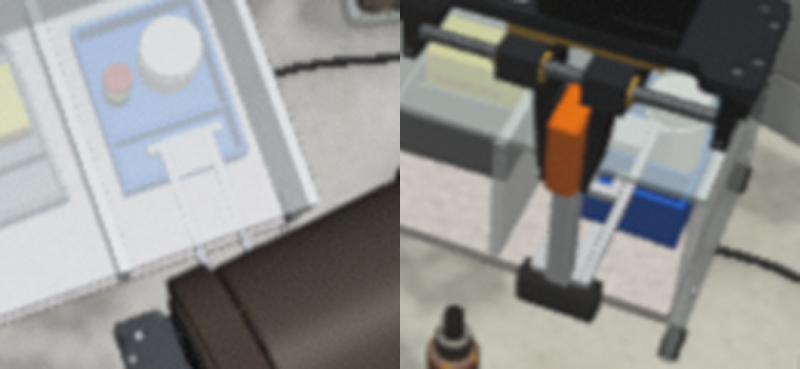

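Emit:
jog_arm --pt "0 0 0 -1 0 8 0" --pt "0 0 0 0 0 10 0" --pt "0 0 0 0 0 10 0" --pt "0 0 0 0 0 7 0" --pt "0 0 0 0 0 0 0"

```text
t: 13.9
eef_pos: [467.1, 286.5, 258.5]
tcp_rot: [-3.142, -0.001, -2.821]
ft_force: [-0.7, -0.0, -2.2]
opening: 0.188
grip_force: 30.0
```

Emit:
jog_arm --pt "0 0 0 3 0 0 0" --pt "0 0 0 3 0 0 0" --pt "0 0 0 3 0 0 0" --pt "0 0 0 4 0 0 0" --pt "0 0 0 5 0 0 0" --pt "0 0 0 6 0 0 0" --pt "0 0 0 6 0 0 0" --pt "0 0 0 6 0 0 0" --pt "0 0 0 6 0 0 0" --pt "0 0 0 6 0 0 0"

```text
t: 15.15
eef_pos: [421.4, 271.4, 259.4]
tcp_rot: [3.141, 0.001, -2.821]
ft_force: [2.7, 1.5, -1.2]
opening: 0.185
grip_force: 30.0
```

Emit:
jog_arm --pt "0 0 0 6 0 0 0" --pt "0 0 0 6 0 0 0" --pt "0 0 0 6 0 0 0" --pt "0 0 0 6 0 0 0" --pt "0 0 0 6 0 0 0" --pt "0 0 0 5 0 0 0" --pt "0 0 0 4 0 0 0" --pt "0 0 0 3 0 0 0" --pt "0 0 0 2 0 0 0" --pt "0 0 0 0 0 0 0"

```text
t: 16.4
eef_pos: [379.8, 257.5, 259.2]
tcp_rot: [3.142, -0.0, -2.821]
ft_force: [2.4, 1.2, -1.5]
opening: 0.189
grip_force: 30.0
```

```bash
cat > c.py <<'E'
from g import *
import sys
k=sys.argv[1]
delta(world(-268,-65),18.33,199)
t=shot('top','t%s.png'%k);s=shot('side','s%s.png'%k)
a=t['color'][120:240,230:360,::-1].copy();b=s['color'][150:300,230:390,::-1]
cv2.imwrite('pics/c%s.png'%k,np.hstack([cv2.resize(x,(400,369),interpolation=cv2.INTER_CUBIC) for x in(a,b)]))
for n,c,C in(('top',t,[605.7,400.4]),('side',s,[602,401.1])):
    h=cv2.cvtColor(c['color'],cv2.COLOR_RGB2HSV); P=cloud(c); L=P[...,:2]-C; X=L@U;Y=L@W
    m=(h[...,0]>103)&(h[...,0]<125)&(h[...,1]>90)&(abs(P[...,2]-90)<8)&(X>-200)&(X<-60)&(Y<0)&(Y>-125)
    if m.sum()>3: print(n,'lip',m.sum(),'X',np.percentile(X[m],[1,3,10]),'Y',np.percentile(Y[m],[2,98]))
E
python3 c.py 7
```

```text
grasp [379.8 257.5 200.2] tilt 0.01 yaw_y 108.35 turn_z 0.02 shift now-axes [10.1  0.7  1.2] shift final-axes [10.1  0.7  1.2] F [ 2.4  1.2 -1.5] open 0.1889080605531943 t 16.4
top lip 107 X [-127.1 -127.  -126.3] Y [-108.5  -19.7]
side lip 24 X [-126.4 -125.8 -125.3] Y [-109.1  -84.2]
```

View pics/c7.png

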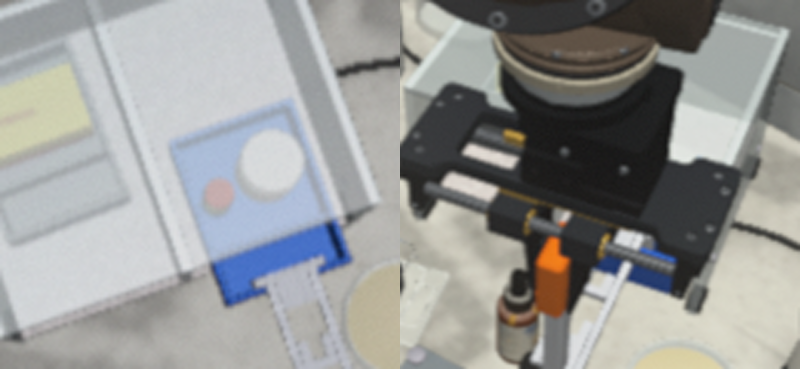

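Emit:
jog_arm --pt "0 0 0 2 0 0 0" --pt "0 0 0 3 0 0 0" --pt "0 0 0 3 0 0 0" --pt "0 0 0 3 0 0 0" --pt "0 0 0 1.5 0 0 0" --pt "0 0 0 0 0 0 0" --pt "0 0 0 0 0 0 0"

```text
t: 17.38
eef_pos: [367.9, 253.6, 259.2]
tcp_rot: [3.142, -0.0, -2.821]
ft_force: [0.8, -0.2, -1.6]
opening: 0.184
grip_force: 30.0
```

```bash
python3 c.py 8
```

```text
grasp [367.9 253.6 200.2] tilt 0.03 yaw_y 108.35 turn_z 0.02 shift now-axes [-2.5  0.7  1.2] shift final-axes [-2.4  0.7  1.2] F [ 0.8 -0.2 -1.6] open 0.18383401746865455 t 17.375
top lip 191 X [-139.7 -139.2 -138.3] Y [-108.6  -19.7]
side lip 34 X [-141.  -140.6 -140.2] Y [-107.4  -82.9]
```

Emit:
jog_arm --pt "0 0 0 -3 0 0 0" --pt "0 0 0 -4 0 0 0" --pt "0 0 0 -2 0 0 0" --pt "0 0 0 0 0 0 0" --pt "0 0 0 0 0 -8 0" --pt "0 0 0 0 0 -15 0" --pt "0 0 0 0 0 -25 0" --pt "0 0 0 0 0 -30 0" --pt "0 0 0 0 0 -30 0" --pt "0 0 0 0 0 -12 0"

```text
t: 18.73
eef_pos: [376.5, 256.5, 381.0]
tcp_rot: [3.141, 0.003, -2.821]
ft_force: [0.1, -0.7, -2.4]
opening: 0.189
grip_force: 30.0
```

```bash
python3 c.py 9; python3 f.py; python3 -c "
from g import *
p=world(-60,0);print(p,np.hypot(*p))
delta(p,18.33,320)"
```

```text
grasp [376.7 256.6 322. ] tilt 0.15 yaw_y 108.35 turn_z 0.02 shift now-axes [  7.    0.6 123. ] shift final-axes [  6.6   0.6 123. ] F [ 0.1 -0.7 -2.4] open 0.1892986383105377 t 18.725
top lip 175 X [-139.6 -139.1 -138. ] Y [-108.8  -19.7]
side lip 328 X [-140.2 -139.9 -139.3] Y [-109.6  -22.3]
side 725 shaft top z rel feet-pred at X=0,135: 30.808297977715302 34.464013911156975 X max 139.76063969999987 Y ends [array([-16.7,  -4.3]), array([-16.5,  10.3]), array([-17.2,  14.8])]
top 987 shaft top z rel feet-pred at X=0,135: 28.968125007527764 34.71431458828155 X max 142.01050813655965 Y ends [array([-17. ,  16.4]), array([-17.2,  16.2]), array([-16.5,  16.3])]
[547.  382.1] 667.294036191398
grasp [376.3 256.3 319.5] tilt 0.06 yaw_y 108.35 turn_z 0.02 shift now-axes [-201.7   65.6   -0.7] shift final-axes [-201.6   65.7   -0.5] F [ 0.4 -0.3 -2.6] open 0.19034631925115886 t 18.925
```

Emit:
jog_arm --pt "0 0 0 -20 6 0 0" --pt "0 0 0 -40 13 0 0" --pt "0 0 0 -45 15 0 0" --pt "0 0 0 -45 15 0 0" --pt "0 0 0 -30 10 0 0" --pt "0 0 0 -18 6 0 0" --pt "0 0 0 0 0 0 0" --pt "0 0 0 0 0 0 0" --pt "0 0 0 0 0 0 0"

```text
t: 20.05
eef_pos: [543.5, 380.2, 379.3]
tcp_rot: [3.142, -0.0, -2.821]
ft_force: [-0.5, -0.3, -1.0]
opening: 0.188
grip_force: 30.0
```

```bash
python3 f.py; python3 -c "
from g import *
delta(world(-62,0),18.33,161+130.4)"
```

```text
side 522 shaft top z rel feet-pred at X=0,135: 29.694540342054466 32.72174371747234 X max 139.79094115011074 Y ends [array([-16.8,  -4.1]), array([-16.4,  16. ]), array([-18.4,  22.5])]
grasp [543.7 380.3 320.6] tilt 0.03 yaw_y 108.34 turn_z 0.01 shift now-axes [-1.8  0.7 29.2] shift final-axes [-1.8  0.7 29.2] F [-0.5 -0.2 -2. ] open 0.18611585400755934 t 20.15Traceback (most recent call last):
  File "f.py", line 7, in <module>
    fit('side');fit('top')
                ~~~^^^^^^^
  File "f.py", line 6, in fit
    a=np.polyfit(X[m],z[m],1); print(n,m.sum(),'shaft top z rel feet-pred at X=0,135:',np.polyval(a,0),np.polyval(a,135),'X max',np.percentile(X[m],99),'Y ends',[ (np.percentile(Y[m&(abs(X-x)<10)],[5,95])) for x in(40,80,125)])
                                                                                                                                                                    ~~~~~~~~~~~~~^^^^^^^^^^^^^^^^^^^^^^^^^^^
    return _quantile_unchecked(
        a, q, axis, out, overwrite_input, method, keepdims, weights)
    return _ureduce(a,
                    func=_quantile_ureduce_func,
    ...<5 lines>...
                    overwrite_input=overwrite_input,
                    method=method)
    r = func(a, **kwargs)
    result = _quantile(arr,
                       quantiles=q,
    ...<2 lines>...
                       out=out,
                       weights=wgt)
    slices_having_nans = np.isnan(arr[-1, ...])
                                  ~~~^^^^^^^^^
IndexError: index -1 is out of bounds for axis 0 with size 0
```

Emit:
jog_arm --pt "0 0 0 0 0 12 0" --pt "0 0 0 0 0 10 0" --pt "0 0 0 0 0 4 0" --pt "0 0 0 0 0 1 0" --pt "0 0 0 0 0 0 0" --pt "0 0 0 0 0 0 0"

```text
t: 20.9
eef_pos: [544.1, 380.5, 352.4]
tcp_rot: [3.142, 0.0, -2.821]
ft_force: [-0.2, 0.4, -2.3]
opening: 0.191
grip_force: 30.0
```

Emit:
jog_arm --pt "0 0 0 0 0 1 0" --pt "0 0 0 0 0 1 0" --pt "0 0 0 0 0 0 0" --pt "0 0 0 0 0 0 0"

```text
t: 21.4
eef_pos: [544.0, 380.5, 351.9]
tcp_rot: [3.141, 0.002, -2.821]
ft_force: [-2.1, -1.1, 9.2]
opening: 0.188
grip_force: 30.0
```

Emit:
jog_arm --pt "0 0 0 0 0 -0.7 18" --pt "0 0 0 0 0 0 20" --pt "0 0 0 0 0 0 24" --pt "0 0 0 0 0 0 40" --pt "0 0 0 0 0 0 60" --pt "0 0 0 0 0 0 60" --pt "0 0 0 0 0 -20 60" --pt "0 0 0 0 0 -40 60" --pt "0 0 0 0 0 -40 60" --pt "0 0 0 0 0 0 60"

```text
t: 22.65
eef_pos: [544.2, 380.6, 454.3]
tcp_rot: [3.14, 0.006, -2.821]
ft_force: [0.8, 0.4, -0.8]
opening: 0.63
grip_force: 0.0
```

```bash
cat > e.py <<'E'
from g import *
print(env.state()['eef_pos'])
for n,C in(('side',[602,401.1]),('top',[605.7,400.4])):
    c=shot(n);Q=cloud(c);L=Q[...,:2]-C;X=L@U;Y=L@W;z=Q[...,2];h=cv2.cvtColor(c['color'],cv2.COLOR_RGB2HSV)
    m=(abs(z-191)<5)&(abs(X)<110)&(abs(Y)<60)
    if m.sum()>30:
        m=big(m);a=np.polyfit(X[m],z[m],1);print(n,'shaft',m.sum(),rect(np.stack([X[m],Y[m]],1))[0],'z at -60,70',np.polyval(a,[-60,70]))
    o=(h[...,0]<14)&(h[...,1]>170)&(z>250)&(z<340); print('orange',o.sum(),X[o].mean(),Y[o].mean(),z[o].max() if o.any() else None)
    b=(h[...,0]>103)&(h[...,0]<125)&(h[...,1]>90)&(abs(z-90)<8)&(X>-200)&(X<-60)&(Y<0)&(Y>-125); print('lip',np.percentile(X[b],[1,3]) if b.any() else None)
    for t in('white_pot_mid','red_vial_mid','dropper_mid'): print(t,[(round(k['score'],2),k['location']) for k in env.recognise(n,t)[:1]])
E
python3 e.py
```

```text
[544.2 380.6 454.3]
side shaft 586 ((7.6611328125, 2.871511459350586), (49.27792739868164, 147.66043090820312), 87.60912322998047) z at -60,70 [190.6 191.1]
orange 392 -68.23938541328418 -3.758103729049619 329.4525609774107
lip [-140.3 -139.9]
white_pot_mid [(0.73, [333.0, 232.3])]
red_vial_mid [(0.61, [312.8, 225.7])]
dropper_mid [(0.74, [274.7, 280.3])]
orange 0 nan nan None
lip [-139.6 -139.4]
white_pot_mid []
red_vial_mid []
dropper_mid []e.py:8: RuntimeWarning: Mean of empty slice.
  o=(h[...,0]<14)&(h[...,1]>170)&(z>250)&(z<340); print('orange',o.sum(),X[o].mean(),Y[o].mean(),z[o].max() if o.any() else None)
  ret = ret.dtype.type(ret / rcount)
```

```bash
python3 -c "
from cell import env
print(env.job_done())"
```

```text
the job is handed in; nothing more can be done
None
```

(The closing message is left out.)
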